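# Rack the hot-air hoods in order of size

## Robot

A 6-joint arm with a two-finger parallel gripper is mounted at the origin on the work surface. World frame = base frame: x ahead of the robot, y to its left, z up, the work surface at z = 0. Lengths are in m, angles in rad, forces in N, time in s.
With the tool pointing down it reaches from about 0.35 to 0.875 m from the base axis. Payload 4.2 kg.
Tool frame: the origin (TCP) lies midway between the tips of the shut fingers; the grasp point (between the pads) lies env.grip_point_offset behind it (env.grip_point_offset is the distance from the TCP to the grasp point, in m); z points along the fingers, y is the direction in which the jaws open and shut (so a half turn about z gives the same grasp; the last joint's range is limited). The gripper opens to 87 mm and grips with 3 to 60 N. Pads are 19 mm wide; open, the fingers measure 117 mm over their backs; the gripper's body (75 mm by 190 mm) begins 51 mm behind the grasp point.
Start: joints at [1.579, 0.385, 0.008, 0, -1.194, -0.259], TCP at [0.155, 0.605, 0.223] pointing down, gripper open.
Joint ranges: [-3.14, 3.14], [-1.21, 2.06], [-1.07, 1.41], [-3.16, 2.05], [-2.99, -0.16], [-3.1, 3.1]. Speed limits (rad/s): [2.79, 2.79, 3.14, 3.14, 3.14, 3.14].

## Interface

Orientations are given as a unit quaternion [w, x, y, z].
In Python, from workcell import env, cams, models gives the robot as it stands.
- The arm moves only by the tool jog_arm, never from a script. Its arguments are lists of equal length, an entry for each row: "claw": the opening, from -1 (shut) to 1 (fully open), so that 0 is half open; "linear": the shift along the world's x, y, z in units of 25 mm (1.0 is 25 mm), a list of three; "twist": the turn, a rotation vector about the world's x, y, z in units of 6 degrees (1.0 is 6 degrees), a list of three. A call has 1 to 12 rows; each row shifts and turns the commanded pose from where the row before left it; what a row does not reach is not made up. A row lasts 1/12 s, in which the tool goes at most 41.7 mm and 7.16 degrees, less where a joint would pass 70% of its speed; a pose out of reach is approached as far as the arm can. A call is refused whole if a number of a shift passes 1 or a number of a turn 1, either way. A call with a gripper value outside its range is refused whole. The fingers move at their own pace and stop on an object; "grip_force" is the grip in N (left out, the last holds). Time passes only in rows, so rows that do not move let the fingers close. It gives the time, the measured TCP pose, the force and the opening at its end, in the units of the state.
- env.get_obs(): the state, without advancing time (a new reading comes with each control period).
- cams.read_camera(name): name is "scene" or "side" or "wrist"; returns the picture (480x640x3 uint8, red, green, blue); there is no depth.
- cams.camera_info(name): a dict with "fx", "fy", "cx", "cy" (pixels), "dist_coeffs" ([k1, k2, p1, p2, k3] as OpenCV has them; the pictures are not rectified), "R" (3x3) and "t" (3): a world point X has camera coordinates R X + t; the wrist camera has in their place "tool_from_camera" (4x4, takes a point from camera to tool coordinates, whose origin is the TCP and whose axes are the flange's). Camera axes: x right, y down, z forward; pixel columns grow to the right and rows downward; lengths in m; the calibration is good to about 2 mm. A picture is of the moment at which its call begins: read the wrist's pose just before it. camera_info takes no time and is no camera call.
- env.hand_in(): hands the job in, once; it reports no verdict.
Trained networks look in the newest picture that a camera, given by its name, has taken for a name from the list of things; names that differ only in an ending like _2 or _b are one class to them, and where a whole thing is asked for, a point or a joint stands for the part that bears it (a point fixed in the world has none). Each returns a list of dicts, best first, with "p" (0 to 1); they miss things now and then, are a little off and sometimes report something else, mostly with a low value. They report only what shows in the picture. A call takes as long as a camera call. They do not tell look-alikes from the thing itself.
- models.masks_of(camera, target): "region" (480x640 bool, what is visible of it) and "location" ([row, column] in pixels, amid what is visible of it).
The state is a dict: "time": time; "joints": joint angles; "qvel": joint speeds; "effort": joint torques, N m; "tcp_pos": TCP position; "tcp_rot": TCP orientation; "ft_force": force on the tool from outside, world axes, zero at the start; "wrist_torque": the same for the moment, N m; "width": finger opening in m.
Only numpy, scipy, OpenCV 4.12 (cv2) and the standard library are available. Lean on these libraries where they do the work, as an engineer would, in place of code of your own. Each camera call takes 0.05 s, during which the arm holds its last target.

## Task

Put the four loose square hot-air hoods back on the nozzle rack in order of size, one over each post, with the smallest on the post next to the hot-air handpiece and the largest at the far end. Each must stand upright and flat on the rack with its post about in the middle. Set them down rather than dropping them: the thin sheet dents.

Things in the scene. Friction and masses are not known exactly. Their poses are not given: they have to be found in the camera images.
- hood_26: smallest of four loose bare-steel hot-air hoods: square hood 26 x 26 x 28 mm high, open below (hollow 25 mm deep, 2 mm walls), round neck 22 mm in diameter up from the middle of its flat roof, 28 to 62 mm above the lower rim; take it by the neck. Stands upright on the bench, turned any way. Origin: centre of the lower rim; z up, x and y square to the sides.
- hood_34: second smallest of four loose bare-steel hot-air hoods: square hood 34 x 34 x 28 mm high, open below (hollow 25 mm deep, 2 mm walls), round neck 22 mm in diameter up from the middle of its flat roof, 28 to 62 mm above the lower rim; take it by the neck. Stands upright on the bench, turned any way. Origin: centre of the lower rim; z up, x and y square to the sides.
- hood_43: second largest of four loose bare-steel hot-air hoods: square hood 43 x 43 x 28 mm high, open below (hollow 25 mm deep, 2 mm walls), round neck 22 mm in diameter up from the middle of its flat roof, 28 to 62 mm above the lower rim; take it by the neck. Stands upright on the bench, turned any way. Origin: centre of the lower rim; z up, x and y square to the sides.
- hood_54: largest of four loose bare-steel hot-air hoods: square hood 54 x 54 x 28 mm high, open below (hollow 25 mm deep, 2 mm walls), round neck 22 mm in diameter up from the middle of its flat roof, 28 to 62 mm above the lower rim; take it by the neck. Stands upright on the bench, turned any way. Origin: centre of the lower rim; z up, x and y square to the sides.
- post_1: fixed upright brass post on the rack, 8 mm in diameter, 18 mm high with a domed top, number 1 of 4 counted from the rack's -y end to its +y end. Spacing of neighbours differs from start to start: 64 to 80 mm. Origin: centre of its foot, on the rack's upper face; z up.
- post_2: fixed upright brass post on the rack, 8 mm in diameter, 18 mm high with a domed top, number 2 of 4 counted from the rack's -y end to its +y end. Spacing of neighbours differs from start to start: 64 to 80 mm. Origin: centre of its foot, on the rack's upper face; z up.
- post_3: fixed upright brass post on the rack, 8 mm in diameter, 18 mm high with a domed top, number 3 of 4 counted from the rack's -y end to its +y end. Spacing of neighbours differs from start to start: 64 to 80 mm. Origin: centre of its foot, on the rack's upper face; z up.
- post_4: fixed upright brass post on the rack, 8 mm in diameter, 18 mm high with a domed top, number 4 of 4 counted from the rack's -y end to its +y end. Spacing of neighbours differs from start to start: 64 to 80 mm. Origin: centre of its foot, on the rack's upper face; z up.
- rack: fixed nozzle rack: dark flat plate 90 mm (x) by 310 mm (y), upper face 10 mm above the bench, with the four posts in a row along the middle of its length; lies up to 0.17 rad from square. Origin: centre of its underside, on the bench; x across the plate, y along the row, z up.
- handpiece: fixed black hot-air handpiece with steel air tube in a low cradle (56 mm wide, 210 mm long, 65 mm high) beside the rack, 210 mm from its centre along its +y or its -y; this changes from start to start. A round grey tip-cleaner pot, 64 mm wide, 55 mm high, is at the other end. Origin: under the cradle, on the bench; x parallel to the rack's x.
Things that resemble listed ones, but are neither listed nor needed, are in the scene too. What is shaped like the handpiece but brown or purple is not meant.

How it is judged:
By the outcome, as a careful person would: the job done as asked, in the order asked, and still so for the second after the job is handed in, with the robot touching nothing.
It also fails if it takes over 102 s, if anything falls off the work surface, if the arm or the gripper's body presses on something with over 40 N, if the wrist force passes 120 N, or if a joint passes its speed limit or range.

## Working session

There is one attempt and no reset: what is moved stays moved. The work goes in short steps, Python scripts to look and compute and a tool call to move; the robot and the scene stay as the last step left them, time stands still between calls to the robot, and variables do not carry over. Pictures are saved under pics/ and viewed, and the job is handed in when it is done.

Besides the shell and the picture viewer there is one more tool, called after "Call:" by a JSON object that holds its "method" and its "body", one argument or row to a line. jog_arm: Moves the arm, as the interface text tells. Its arguments: {"type":"object","properties":{"claw":{"type":"array"},"linear":{"type":"array"},"twist":{"type":"array"},"grip_force":{"type":"number"}},"required":["claw","linear","twist"]}

```bash
ls; mkdir -p pics
python3 - <<'E'
from workcell import env,cams,models
import cv2
for n in ["scene","side","wrist"]:
    o=env.get_obs()
    im=cams.read_camera(n); cv2.imwrite(f"pics/{n}0.png",im[:,:,::-1])
    i=cams.camera_info(n); print(n,i)
print(o,env.grip_point_offset)
E
```

```text
pics
scene {'fx': 456.755471300125, 'fy': 456.755471300125, 'cx': 324.5998469530089, 'cy': 247.37959941138604, 'dist_coeffs': array([-0.04506813,  0.        ,  0.        ,  0.        ,  0.        ]), 'R': array([[-0.32346726,  0.94623879,  0.00103995],
       [ 0.52533987,  0.18049883, -0.83152763],
       [-0.78701141, -0.26842564, -0.55548242]]), 't': array([ 0.09547772, -0.25876553,  1.43604793])}
side {'fx': 474.49944178975886, 'fy': 474.49944178975886, 'cx': 320.0632230438976, 'cy': 241.07659014120867, 'dist_coeffs': array([-0.08883009,  0.        ,  0.        ,  0.        ,  0.        ]), 'R': array([[ 0.97782867, -0.20928346,  0.0071785 ],
       [-0.09358328, -0.46739904, -0.87907924],
       [ 0.18733197,  0.85891709, -0.47662161]]), 't': array([-0.48987659,  0.13201105,  1.17070512])}
wrist {'fx': 361.90340930592896, 'fy': 361.90340930592896, 'cx': 319.5194583061061, 'cy': 238.9181335426934, 'dist_coeffs': array([-0.07553581,  0.        ,  0.        ,  0.        ,  0.        ]), 'tool_from_camera': array([[ 3.86775699e-04, -9.62209419e-01, -2.72310272e-01,
         7.391154
[... 242 characters left out ...]
     1.00000000e+00]])}
{'time': 0.1, 'joints': array([ 1.57856706e+00,  3.85433696e-01,  6.74231673e-03, -4.38905802e-04,
       -1.19402581e+00, -2.58576629e-01]), 'qvel': array([-0.00110515, -0.00108761,  0.0036853 ,  0.00084077, -0.00114628,
        0.00140335]), 'effort': array([ 3.82592734e-04, -3.91692638e+01,  1.87932962e+01,  4.23185349e+00,
        1.33949745e-02, -7.17099101e-05]), 'tcp_pos': array([0.1549791 , 0.6049035 , 0.22158828]), 'tcp_rot': array([ 9.79013258e-04,  9.92136744e-01, -1.25154770e-01, -7.46495513e-05]), 'ft_force': array([-0.37450642,  0.91587878,  0.29148802]), 'wrist_torque': array([-0.04127924,  0.09188608,  0.00707858]), 'width': 0.08699908815739217} 0.0187
```

View pics/scene0.png

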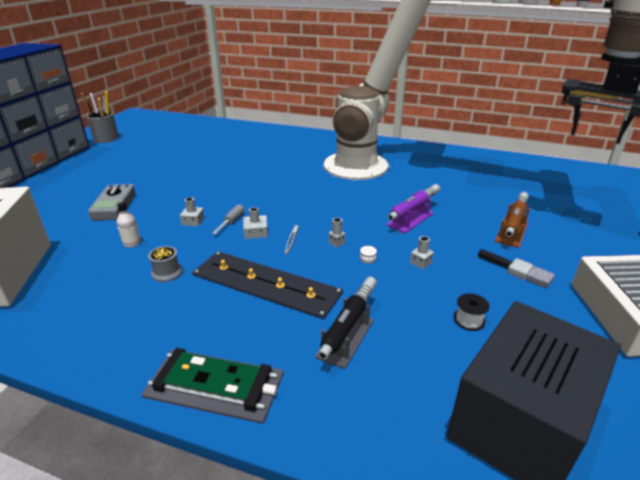

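View pics/side0.png

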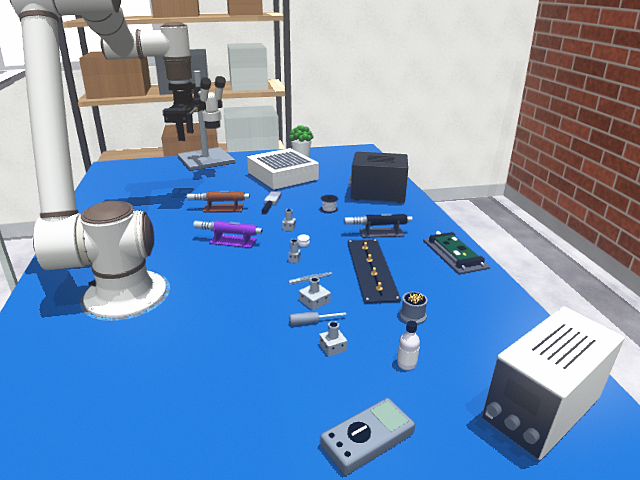

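View pics/wrist0.png

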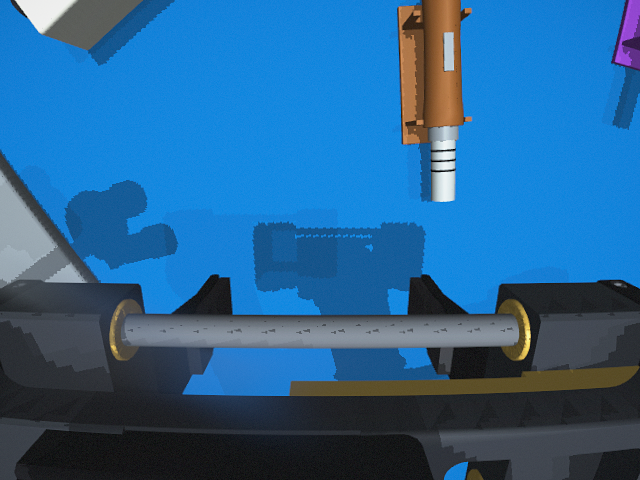

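The scene view shows four hoods at about (192,211), (255,223), (337,232) and (422,252). The rack runs from (215,265) to (320,300). The black handpiece (345,320) is at the rack's +y end; the purple (413,207) and brown (513,220) ones are decoys. The pot (165,262) is at the -y end.

```bash
cat > h.py <<'E'
from workcell import env,cams,models
import cv2,numpy as np
from scipy.spatial.transform import Rotation as Ro
def qR(q): return Ro.from_quat([q[1],q[2],q[3],q[0]]).as_matrix()
def cam(n,obs=None):
    i=cams.camera_info(n); K=np.array([[i['fx'],0,i['cx']],[0,i['fy'],i['cy']],[0,0,1]]); d=np.array(i['dist_coeffs'])
    if n=='wrist':
        T=np.eye(4);T[:3,:3]=qR(obs['tcp_rot']);T[:3,3]=obs['tcp_pos']
        W=np.linalg.inv(T@i['tool_from_camera']); R,t=W[:3,:3],W[:3,3]
    else: R,t=np.array(i['R']),np.array(i['t'])
    return K,d,R,t
def ray(c,uv):
    K,d,R,t=c; p=cv2.undistortPoints(np.array([[uv]],float),K,d)[0,0]
    return -R.T@t, R.T@np.array([p[0],p[1],1])
def onz(c,uv,z):
    o,v=ray(c,uv); return o+v*(z-o[2])/v[2]
def proj(c,X):
    K,d,R,t=c; return cv2.projectPoints(np.array(X,float).reshape(-1,3),cv2.Rodrigues(R)[0],t,K,d)[0][:,0]
def shot(n,f=None):
    o=env.get_obs(); im=cams.read_camera(n)
    if f: cv2.imwrite(f,im[:,:,::-1])
    return im,cam(n,o),o
E
python3 - <<'E'
from h import *
cs=cam('scene');cd=cam('side')
S=cams.read_camera('scene');D=cams.read_camera('side')
for n in ['hood_26','hood_34','hood_43','hood_54','post_1','rack','handpiece']:
    for c,cc in (('scene',cs),('side',cd)):
        for r in models.masks_of(c,n):
            if r['p']>0.2:
                l=r['location']; z=.03 if 'hood' in n else .02 if 'post' in n else .01
                print(n,c,round(r['p'],2),np.round(l),r['region'].sum(),np.round(onz(cc,(l[1],l[0]),z),3))
cv2.imwrite('pics/sc.png',cv2.resize(S[180:320,160:460,::-1],None,fx=2.6,fy=2.6,interpolation=cv2.INTER_CUBIC))
cv2.imwrite('pics/sd.png',cv2.resize(D[190:370,230:440,::-1],None,fx=3,fy=3,interpolation=cv2.INTER_CUBIC))
E
```

```text
hood_26 scene 0.78 [257. 422.] 447 [0.484 0.281 0.03 ]
hood_26 scene 0.75 [235. 339.] 303 [0.455 0.09  0.03 ]
hood_26 scene 0.71 [213. 191.] 464 [ 0.478 -0.284  0.03 ]
hood_26 scene 0.59 [226. 253.] 569 [ 0.485 -0.113  0.03 ]
hood_26 side 0.78 [293. 312.] 626 [ 0.454 -0.128  0.03 ]
hood_26 side 0.69 [221. 289.] 218 [0.46  0.266 0.03 ]
hood_26 side 0.65 [339. 335.] 655 [ 0.469 -0.302  0.03 ]
hood_26 side 0.51 [256. 294.] 223 [0.44  0.053 0.03 ]
hood_34 scene 0.78 [257. 422.] 447 [0.484 0.281 0.03 ]
hood_34 scene 0.75 [235. 339.] 303 [0.455 0.09  0.03 ]
hood_34 scene 0.71 [213. 191.] 464 [ 0.478 -0.284  0.03 ]
hood_34 scene 0.59 [226. 253.] 569 [ 0.485 -0.113  0.03 ]
hood_34 side 0.78 [293. 312.] 626 [ 0.454 -0.128  0.03 ]
hood_34 side 0.69 [221. 289.] 218 [0.46  0.266 0.03 ]
hood_34 side 0.65 [339. 335.] 655 [ 0.469 -0.302  0.03 ]
hood_34 side 0.51 [256. 294.] 223 [0.44  0.053 0.03 ]
hood_43 scene 0.78 [257. 422.] 447 [0.484 0.281 0.03 ]
hood_43 scene 0.75 [235. 339.] 303 [0.455 0.09  0.03 ]
hood_43 scene 0.71 [213. 191.] 464 [ 0.478 -0.284  0.03 ]
hood_43 scene 0.59 [226. 253.] 569 [
[... 605 characters left out ...]
335.] 655 [ 0.469 -0.302  0.03 ]
hood_54 side 0.51 [256. 294.] 223 [0.44  0.053 0.03 ]
post_1 scene 0.53 [294. 312.] 50 [0.659 0.1   0.02 ]
post_1 scene 0.47 [282. 278.] 44 [0.647 0.022 0.02 ]
post_1 scene 0.46 [265. 221.] 48 [ 0.634 -0.114  0.02 ]
rack scene 0.65 [283. 271.] 4121 [0.643 0.004 0.01 ]
rack side 0.57 [272. 374.] 2092 [ 0.637 -0.04   0.01 ]
handpiece scene 0.81 [210. 412.] 1296 [0.25  0.223 0.01 ]
handpiece scene 0.71 [331. 348.] 2680 [0.726 0.191 0.01 ]
handpiece scene 0.61 [224. 514.] 1132 [0.233 0.474 0.01 ]
handpiece side 0.93 [198. 218.] 896 [0.247 0.541 0.01 ]
handpiece side 0.78 [224. 378.] 1076 [0.74  0.233 0.01 ]
handpiece side 0.59 [231. 230.] 1128 [0.277 0.273 0.01 ]
```

View pics/sc.png

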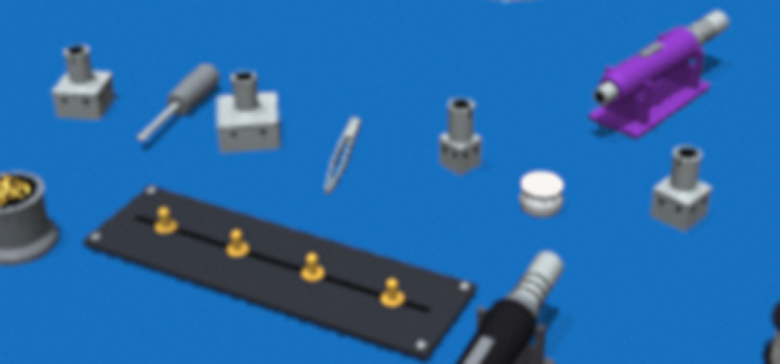

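View pics/sd.png

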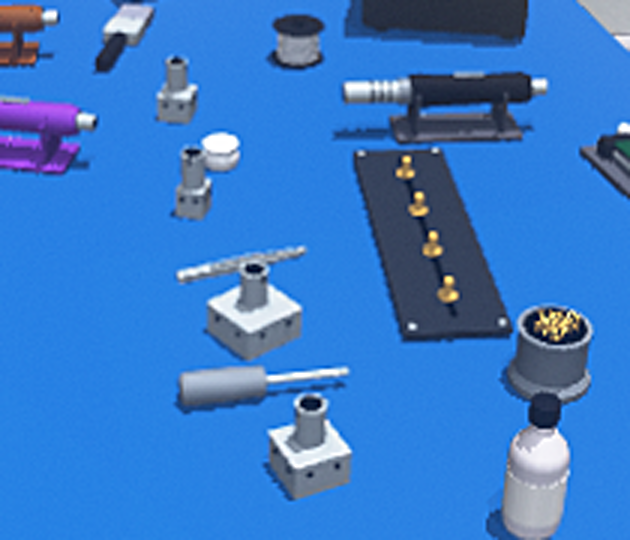

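By size: the hood at scene (192,211) is the 43, (255,223) the 54 (biggest), (337,232) the 26 (smallest) and (422,252) the 34. I'll triangulate the neck mouths and post tops next.

Run:
```python
from h import *
cs=cam('scene');cd=cam('side')
sc=lambda p:(p[0]/2.6+160-.3,p[1]/2.6+180-.3)
sd=lambda p:(p[0]/3+230-.33,p[1]/3+190-.33)
P={'43':((77,50),(311,402),.062),'54':((244,77),(256,268),.062),'26':((460,104),(192,152),.062),'34':((686,153),(177,61),.062),
'p1':((164,210),(449,281),.027),'p2':((236,233),(433,235),.027),'p3':((312,257),(419,196),.027),'p4':((392,283),(406,158),.027)}
for k,(a,b,z) in P.items():
    o1,v1=ray(cs,sc(a));o2,v2=ray(cd,sd(b))
    s=np.linalg.lstsq(np.c_[v1,-v2],o2-o1,rcond=None)[0]
    print(k,np.round((o1+s[0]*v1+o2+s[1]*v2)/2,4),'gap',np.round(np.linalg.norm(o1+s[0]*v1-o2-s[1]*v2),4),np.round(onz(cs,sc(a),z),4)[:2],np.round(onz(cd,sd(b),z),4)[:2])
cr=[(152,189),(95,236),(465,286),(421,345)]
print([np.round(onz(cs,sc(p),.01),4) for p in cr])
o=env.get_obs()
print(qR(o['tcp_rot']).round(3))
```

```text
43 [ 0.4658 -0.2921  0.0621] gap 0.0007 [ 0.4652 -0.2922] [ 0.466  -0.2924]
54 [ 0.4625 -0.1192  0.0622] gap 0.0007 [ 0.4617 -0.1193] [ 0.4627 -0.1194]
26 [0.4443 0.0799 0.0623] gap 0.0008 [0.4445 0.0796] [0.4443 0.0812]
34 [0.4607 0.2777 0.0627] gap 0.0001 [0.4597 0.2776] [0.4609 0.2793]
p1 [ 0.6261 -0.1145  0.0255] gap 0.0022 [ 0.6265 -0.113 ] [ 0.6259 -0.1178]
p2 [ 0.6353 -0.0444  0.0263] gap 0.0007 [ 0.6357 -0.0438] [ 0.635  -0.0459]
p3 [0.6437 0.0242 0.0257] gap 0.0011 [0.6446 0.0251] [0.6432 0.0214]
p4 [0.6531 0.0937 0.0264] gap 0.0008 [0.6542 0.0939] [0.6526 0.0933]
[array([ 0.5819, -0.1522,  0.01  ]), array([ 0.6565, -0.1619,  0.01  ]), array([0.6199, 0.1402, 0.01  ]), array([0.6939, 0.1304, 0.01  ])]
[[ 0.969 -0.248  0.   ]
 [-0.248 -0.969  0.   ]
 [-0.    -0.    -1.   ]]
```

Triangulation agrees with the known heights (62 mm neck tops, about 26–28 mm post tops). The rack yaw is about -0.13 rad. I'll move to hover over hood_34 with the jaws turned to the rack's x.

Call:
{"method": "jog_arm", "body": {
  "claw": [1, 1, 1, 1, 1, 1, 1, 1, 1, 1, 1, 1],
  "linear": [
    [0.87, -0.93, -0.05],
    [0.87, -0.93, -0.05],
    [0.87, -0.93, -0.05],
    [0.87, -0.93, -0.05],
    [0.87, -0.93, -0.05],
    [0.87, -0.93, -0.05],
    [0.87, -0.93, -0.05],
    [0.87, -0.93, -0.05],
    [0.87, -0.93, -0.05],
    [0.87, -0.93, -0.05],
    [0.87, -0.93, -0.05],
    [0.87, -0.93, -0.05]
  ],
  "twist": [
    [0, 0, -0.99],
    [0, 0, -0.99],
    [0, 0, -0.99],
    [0, 0, -0.99],
    [0, 0, -0.99],
    [0, 0, -0.99],
    [0, 0, -0.99],
    [0, 0, -0.99],
    [0, 0, -0.99],
    [0, 0, -0.99],
    [0, 0, -0.99],
    [0, 0, -0.99]
  ]
}}

```text
time: 1.95
tcp_pos: [0.417, 0.3252, 0.2078]
tcp_rot: [-0.0, 0.732, -0.682, -0.0]
ft_force: [0.9, 1.0, 0.5]
width: 0.087
```

Call:
{"method": "jog_arm", "body": {
  "claw": [1, 1, 1],
  "linear": [
    [0.87, -0.93, -0.1],
    [0.87, -0.93, -0.1],
    [0, 0, 0]
  ],
  "twist": [
    [0, 0, -0.99],
    [0, 0, -0.99],
    [0, 0, 0]
  ]
}}

```text
time: 2.2
tcp_pos: [0.4618, 0.2765, 0.202]
tcp_rot: [-0.001, -0.656, 0.755, -0.0]
ft_force: [1.0, 0.7, 0.2]
width: 0.0869
```

Run:
```python
from h import *
im,c,o=shot('wrist','pics/w1.png')
print(o['time'],o['tcp_pos'],o['joints'].round(3),qR(o['tcp_rot']).round(3),o['qvel'].round(3))
print(proj(c,[[.4607,.2777,.062]]))
```

```text
2.2 [0.46176556 0.27648688 0.20204101] [ 8.410e-01  2.550e-01 -2.360e-01  1.000e-03 -1.081e+00 -9.810e-01] [[-0.139 -0.99  -0.001]
 [-0.99   0.139 -0.001]
 [ 0.001  0.    -1.   ]] [ 0.066 -0.012 -0.004 -0.017  0.004  0.048]
[[320.16983475 227.50704678]]
```

View pics/w1.png

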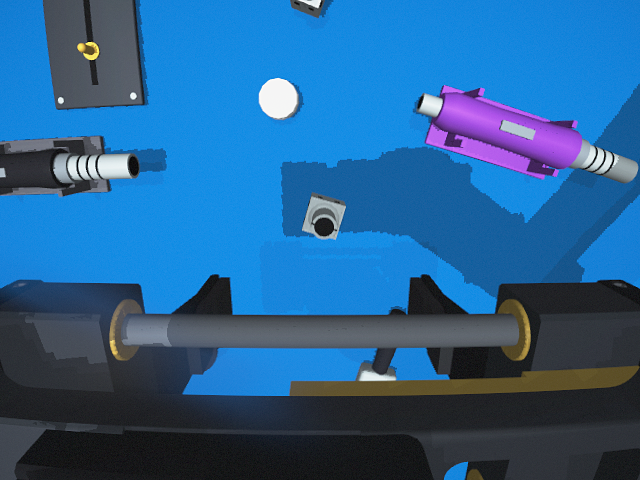

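The wrist view shows hood_34 at (324,218), with its neck mouth at (324,227), near the predicted (320,227). I'll fit its silhouette for pose and yaw.

```bash
cat >> h.py <<'E'
from scipy.optimize import minimize
def model(a,x,y,yaw,z0=0):
    h=a/2; c,s=np.cos(yaw),np.sin(yaw)
    sq=np.array([[h,h],[h,-h],[-h,-h],[-h,h]])@np.array([[c,s],[-s,c]])+[x,y]
    b=np.vstack([np.c_[sq,np.full(4,z0)],np.c_[sq,np.full(4,z0+.028)]])
    t=np.linspace(0,2*np.pi,24,endpoint=False); ci=np.c_[x+.011*np.cos(t),y+.011*np.sin(t)]
    n=np.vstack([np.c_[ci,np.full(24,z0+.028)],np.c_[ci,np.full(24,z0+.062)]])
    return b,n
def render(c,a,x,y,yaw,z0,box,S=4):
    out=np.zeros(((box[3]-box[1])*S,(box[2]-box[0])*S),np.uint8)
    for p in model(a,x,y,yaw,z0):
        q=((proj(c,p)-[box[0]-.5,box[1]-.5])*S).astype(np.float32)
        cv2.fillConvexPoly(out,np.round(cv2.convexHull(q)*16).astype(np.int32),1,shift=4)
    return cv2.resize(out.astype(np.float32),None,fx=1/S,fy=1/S,interpolation=cv2.INTER_AREA)
def fithood(c,mask,a,x,y,z0=0):
    r,cc=np.nonzero(mask); box=[cc.min()-8,r.min()-8,cc.max()+9,r.max()+9]
    m=mask[box[1]:box[3],box[0]:box[2]].astype(np.float32)
    f=lambda p:np.abs(render(c,a,p[0]/100,p[1]/100,p[2],z0,box)-m).sum()/m.sum()
    best=None
    for yw in np.arange(0,1.57,.26):
        s=minimize(f,[x*100,y*100,yw],method='Nelder-Mead',options=dict(initial_simplex=[[x*100,y*100,yw],[x*100+.4,y*100,yw],[x*100,y*100+.4,yw],[x*100,y*100,yw+.2]],xatol=.003,fatol=1e-4,maxiter=120))
        if best is None or s.fun<best.fun: best=s
    return best.x[0]/100,best.x[1]/100,best.x[2],best.fun
def nearyaw(y,ref):  # hood yaw mod 90deg nearest ref
    return y+np.pi/2*np.round((ref-y)/(np.pi/2))
def steelmask(im,seed,r=40):
    hsv=cv2.cvtColor(im,cv2.COLOR_RGB2HSV); m=(hsv[:,:,1]<100).astype(np.uint8)
    u,v=map(int,seed); w=np.zeros_like(m); w[max(0,v-r):v+r,max(0,u-r):u+r]=m[max(0,v-r):v+r,max(0,u-r):u+r]
    w=cv2.morphologyEx(w,cv2.MORPH_CLOSE,np.ones((3,3),np.uint8))
    n,l,st,ce=cv2.connectedComponentsWithStats(w); k=1+np.argmin(np.linalg.norm(ce[1:]-[u,v],axis=1)+1e3*(st[1:,4]<60))
    mk=(l==k).astype(np.uint8); cs,_=cv2.findContours(mk,cv2.RETR_EXTERNAL,cv2.CHAIN_APPROX_NONE)
    cv2.drawContours(mk,cs,-1,1,-1); return mk>0
E
python3 - <<'E'
from h import *
im,c,o=shot('wrist')
res=sorted([r for r in models.masks_of('wrist','hood_34')],key=lambda r:abs(r['location'][0]-218)+abs(r['location'][1]-324))
r=res[0]; print(r['p'],r['location'],r['region'].sum())
ms=steelmask(im,(324,218)); print(ms.sum())
for m in (r['region'],ms): 
    f=fithood(c,m,.034,.4607,.2777); print(np.round(f,4), np.degrees(nearyaw(f[2],np.radians(-97.4))))
v=im.copy(); v[ms]=v[ms]//2+np.array([127,0,0],np.uint8)
cv2.imwrite('pics/m1.png',np.hstack([cv2.resize(q[170:260,270:380,::-1],None,fx=3.5,fy=3.5) for q in (im,v)]))
E
```

```text
0.65 [215.2, 324.4] 1504
1434
[0.4576 0.2766 1.1518 0.0357] -114.00763234099615
[0.4577 0.2774 1.1524 0.0342] -113.97299726836286
```

View pics/m1.png

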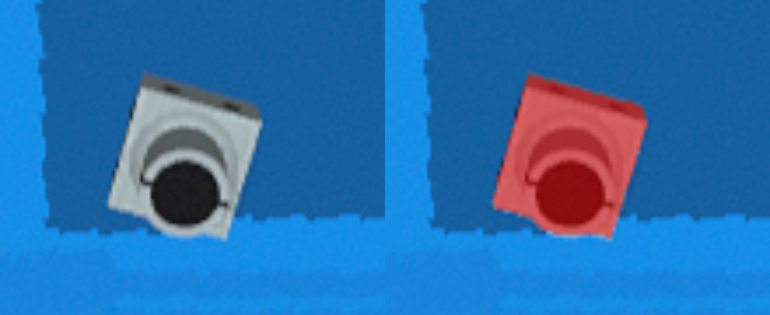

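The fit is good: hood_34 is at (0.458–0.460, 0.277) with yaw -114°. I'll descend, grip the neck and check.

Call:
{"method": "jog_arm", "body": {
  "claw": [1, 0.6, 0.4, 0.2, 0.2, 0.2, 0.2, 0.2, 0.2, 0.2, -1, -1],
  "linear": [
    [-0.1, 0.02, -1],
    [0, 0, -1],
    [0, 0, -1],
    [0, 0, -1],
    [0, 0, -1],
    [0, 0, -0.8],
    [0, 0, -0.6],
    [0, 0, -0.4],
    [0, 0, 0],
    [0, 0, 0],
    [0, 0, 0],
    [0, 0, 0]
  ],
  "twist": [
    [0, 0, -0.9],
    [0, 0, -0.9],
    [0, 0, -0.85],
    [0, 0, 0],
    [0, 0, 0],
    [0, 0, 0],
    [0, 0, 0],
    [0, 0, 0],
    [0, 0, 0],
    [0, 0, 0],
    [0, 0, 0],
    [0, 0, 0]
  ],
  "grip_force": 15
}}

```text
time: 3.35
tcp_pos: [0.4576, 0.2813, 0.0338]
tcp_rot: [0.001, -0.549, 0.836, 0.0]
ft_force: [-0.3, -1.0, -0.6]
width: 0.0451
```

Call:
{"method": "jog_arm", "body": {
  "claw": [-1, -1, -1],
  "linear": [
    [0, 0, 0],
    [0, 0, 0],
    [0, 0, 0]
  ],
  "twist": [
    [0, 0, 0],
    [0, 0, 0],
    [0, 0, 0]
  ]
}}

```text
time: 3.6
tcp_pos: [0.4573, 0.2806, 0.0331]
tcp_rot: [0.001, -0.549, 0.836, 0.0]
ft_force: [0.1, 0.7, -0.4]
width: 0.0267
```

Run:
```python
from h import *
S,cs,o=shot('scene');D,cd,_=shot('side');
p=o['tcp_pos'];print(o['time'],p,o['width'],qR(o['tcp_rot']).round(3))
im,c,o=shot('wrist')
def cr(I,u,v,r,f): return cv2.resize(I[int(v)-r:int(v)+r,int(u)-r:int(u)+r,::-1],(390,390),interpolation=cv2.INTER_CUBIC)
a=proj(cs,[p[0],p[1],.04])[0];b=proj(cd,[p[0],p[1],.04])[0]
cv2.imwrite('pics/g1.png',np.hstack([cr(S,*a,30,1),cr(D,*b,25,1)]))
```

```text
3.6 [0.45730513 0.28056489 0.03310213] 0.026677875628651627 [[-0.398 -0.918  0.001]
 [-0.918  0.398  0.001]
 [-0.001 -0.    -1.   ]]
```

View pics/g1.png

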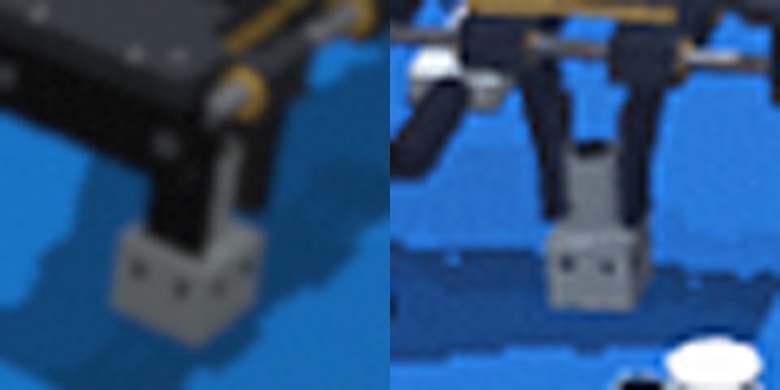

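Call:
{"method": "jog_arm", "body": {
  "claw": [-0.3, -0.3, -1, -1, -1],
  "linear": [
    [0.03, -0.12, 0],
    [0, 0, 0],
    [0, 0, 0],
    [0, 0, 0],
    [0, 0, 0]
  ],
  "twist": [
    [0, 0, 0],
    [0, 0, 0],
    [0, 0, 0],
    [0, 0, 0],
    [0, 0, 0]
  ]
}}

```text
time: 4.17
tcp_pos: [0.4577, 0.2773, 0.0324]
tcp_rot: [-0.0, -0.549, 0.836, -0.0]
ft_force: [-0.3, -0.6, -0.7]
width: 0.0214
```

Call:
{"method": "jog_arm", "body": {
  "claw": [-1, -1, -1],
  "linear": [
    [0, 0, 0],
    [0, 0, 0],
    [0, 0, 0]
  ],
  "twist": [
    [0, 0, 0],
    [0, 0, 0],
    [0, 0, 0]
  ]
}}

```text
time: 4.42
tcp_pos: [0.4577, 0.2774, 0.0324]
tcp_rot: [-0.0, -0.549, 0.836, -0.0]
ft_force: [0.4, -0.2, 0.1]
width: 0.0217
```

Grip confirmed: width is 21.7 mm and the TCP is at (0.4577, 0.2774). That matches the wrist fit exactly, so the wrist camera agrees with the arm and the fixed cameras are about 3 mm off in x. I'll lift and hover near post_4 to measure the posts with the wrist camera.

Call:
{"method": "jog_arm", "body": {
  "claw": [-1, -1, -1, -1, -1, -1, -1, -1, -1, -1, -1, -1],
  "linear": [
    [0, 0, 0.4],
    [0, 0, 0.8],
    [0, 0, 1],
    [0.9, -0.85, 1],
    [0.9, -0.85, 1],
    [0.9, -0.85, 0.9],
    [0.9, -0.85, 0],
    [0.9, -0.85, 0],
    [0.9, -0.85, 0],
    [0.9, -0.85, 0],
    [0.9, -0.85, 0],
    [0.4, -0.4, 0]
  ],
  "twist": [
    [0, 0, 0],
    [0, 0, 0],
    [0, 0, 0],
    [0, 0, 0.5],
    [0, 0, 0.5],
    [0, 0, 0.5],
    [0, 0, 0.5],
    [0, 0, 0.5],
    [0, 0, 0.17],
    [0, 0, 0],
    [0, 0, 0],
    [0, 0, 0]
  ]
}}

```text
time: 5.42
tcp_pos: [0.6499, 0.0949, 0.1606]
tcp_rot: [0.0, -0.659, 0.752, -0.001]
ft_force: [0.2, -0.1, -1.0]
width: 0.0218
```

Call:
{"method": "jog_arm", "body": {
  "claw": [-1, -1],
  "linear": [
    [0, 0, 0],
    [0, 0, 0]
  ],
  "twist": [
    [0, 0, 0],
    [0, 0, 0]
  ]
}}

```text
time: 5.58
tcp_pos: [0.6476, 0.0969, 0.16]
tcp_rot: [-0.0, -0.659, 0.752, 0.0]
ft_force: [-0.6, 0.2, 0.6]
width: 0.0214
```

Run:
```python
from h import *
im,c,o=shot('wrist','pics/w2.png')
print(o['time'],o['tcp_pos'],o['joints'].round(3),qR(o['tcp_rot'])[:,0].round(3),o['width'])
for r in models.masks_of('wrist','post_1'): 
    l=r['location'];print(r['p'],l,r['region'].sum(),onz(c,(l[1],l[0]),.02).round(4))
```

```text
5.5833 [0.64764436 0.09690964 0.15997893] [ 0.395  0.481  0.    -0.    -1.091 -0.526] [-0.131 -0.991 -0.   ] 0.021444829499693695
0.87 [50.4, 314.7] 340 [ 0.6325 -0.0418  0.02  ]
0.8 [137.9, 315.4] 303 [0.6407 0.0238 0.02  ]
0.58 [221.6, 313.1] 268 [0.6519 0.0924 0.02  ]
```

View pics/w2.png

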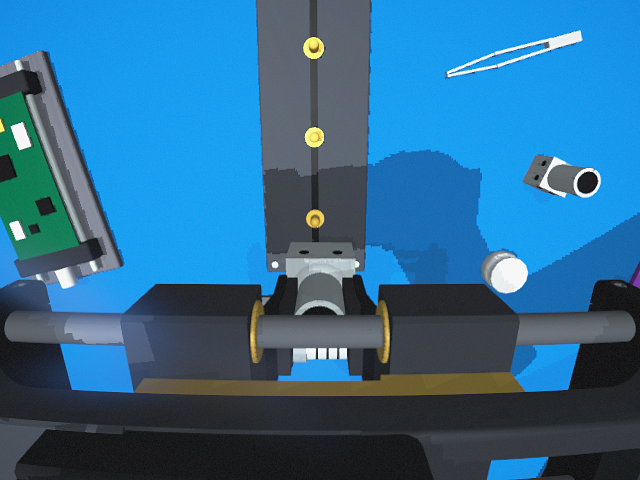

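Run:
```python
from h import *
im=cv2.imread('pics/w2.png')
cv2.imwrite('pics/w2c.png',np.hstack([cv2.resize(im[v-17:v+17,298:332],(266,266),interpolation=cv2.INTER_CUBIC) for v in (48,137,219)]))
```

```text
(no output)
```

View pics/w2c.png

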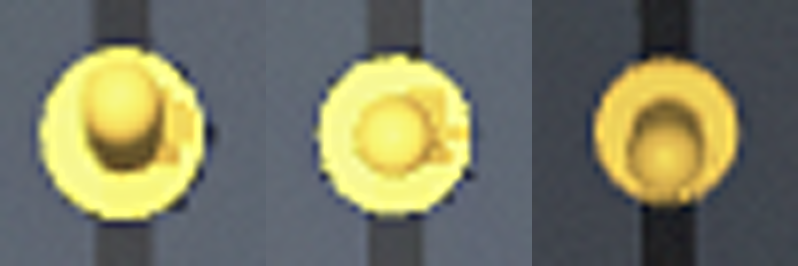

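Run:
```python
from h import *
o=env.get_obs(); c=cam('wrist',o); print(o['time'],o['tcp_pos'])
for n,a,b in (('2',(313.1,47.4),(313.2,42.3)),('3',(313.9,136.6),(313.6,136.1)),('4',(314.8,218.2),(314.4,220.9))):
    print(n,onz(c,a,.0115).round(4),onz(c,b,.0265).round(4))
```

```text
5.6833 [0.6470278  0.09810833 0.16029657]
2 [ 0.633  -0.0449  0.0115] [ 0.6327 -0.0451  0.0265]
3 [0.6415 0.0237 0.0115] [0.6414 0.0234 0.0265]
4 [0.6498 0.0927 0.0115] [0.6498 0.0917 0.0265]
```

The arm was still settling at that frame, so I'll re-measure at rest using automatic collar centroids.

```bash
cat >> h.py <<'E'
def collars(im,c,rmax=260):
    hsv=cv2.cvtColor(im,cv2.COLOR_RGB2HSV)
    m=((hsv[:,:,0]>15)&(hsv[:,:,0]<35)&(hsv[:,:,1]>120)&(hsv[:,:,2]>90)).astype(np.uint8)
    m[rmax:]=0; m=cv2.morphologyEx(m,cv2.MORPH_CLOSE,np.ones((5,5),np.uint8))
    out=[]
    for k in cv2.findContours(m,cv2.RETR_EXTERNAL,cv2.CHAIN_APPROX_NONE)[0]:
        if cv2.contourArea(k)<120 or len(k)<5: continue
        e=cv2.fitEllipse(cv2.convexHull(k)) if len(cv2.convexHull(k))>=5 else cv2.fitEllipse(k)
        out.append((e[0],e[1],onz(c,e[0],.0115).round(4)))
    return out
E
python3 - <<'E'
from h import *
for i in range(3):
    im,c,o=shot('wrist'); print(o['time'],o['tcp_pos'].round(4),o['qvel'].round(3)[:3])
    for q in collars(im,c): print(np.round(q[0],1),np.round(q[1],1),q[2])
E
```

```text
5.6833 [0.647  0.0981 0.1603] [ 0.013 -0.006 -0.004]
[314.  217.1] [17.8 18.8] [0.6504 0.0916 0.0115]
[313.1 135.4] [18.7 19.6] [0.642  0.0227 0.0115]
[312.8  46.4] [20.1 21.5] [ 0.6331 -0.0457  0.0115]
5.7333 [0.647  0.0983 0.1604] [ 0.007 -0.004  0.001]
[314.  216.7] [17.9 18.5] [0.6504 0.0916 0.0115]
[313.1 135.1] [17.9 19.9] [0.6421 0.0227 0.0115]
[312.9  46. ] [20.2 21.7] [ 0.6332 -0.0458  0.0115]
5.7833 [0.6471 0.0985 0.1605] [0.002 0.002 0.002]
[314.  216.6] [18.  18.4] [0.6504 0.0916 0.0115]
[313.3 134.9] [18.3 20.3] [0.6419 0.0227 0.0115]
[313.   45.9] [19.9 21.6] [ 0.6332 -0.0458  0.0115]
```

Call:
{"method": "jog_arm", "body": {
  "claw": [-1, -1, -1, -1, -1, -1, -1, -1, -1],
  "linear": [
    [-0.05, -0.75, 0],
    [-0.05, -0.75, -0.2],
    [-0.05, -0.75, -0.7],
    [-0.05, -0.78, -0.8],
    [0, 0, -0.8],
    [0, 0, -0.6],
    [0, 0, -0.3],
    [0, 0, 0],
    [0, 0, 0]
  ],
  "twist": [
    [0, 0, 0.06],
    [0, 0, 0],
    [0, 0, 0],
    [0, 0, 0],
    [0, 0, 0],
    [0, 0, 0],
    [0, 0, 0],
    [0, 0, 0],
    [0, 0, 0]
  ]
}}

```text
time: 6.58
tcp_pos: [0.6431, 0.0223, 0.0755]
tcp_rot: [0.0, -0.663, 0.749, -0.0]
ft_force: [0.8, -0.2, -0.6]
width: 0.0215
```

```bash
cat >> h.py <<'E'
def duo(f,x,y,z,r1=34,r2=28):
    S,cs,o=shot('scene');D,cd,_=shot('side');o=env.get_obs()
    print(o['time'],'tcp',o['tcp_pos'].round(4),'toolx',qR(o['tcp_rot'])[:,0].round(3),'w',round(o['width'],4),'f',o['ft_force'].round(1))
    cr=lambda I,p,r:cv2.resize(I[int(p[1])-r:int(p[1])+r,int(p[0])-r:int(p[0])+r,::-1],(390,390),interpolation=cv2.INTER_CUBIC)
    cv2.imwrite(f,np.hstack([cr(S,proj(cs,[x,y,z])[0],r1),cr(D,proj(cd,[x,y,z])[0],r2)]))
E
python3 -c "
from h import *
duo('pics/p3.png',.642,.0227,.04)"
```

```text
6.6833 tcp [0.6438 0.0224 0.0765] toolx [-0.122 -0.993 -0.001] w 0.0214 f [-0.  -0.6 -0.3]
```

View pics/p3.png

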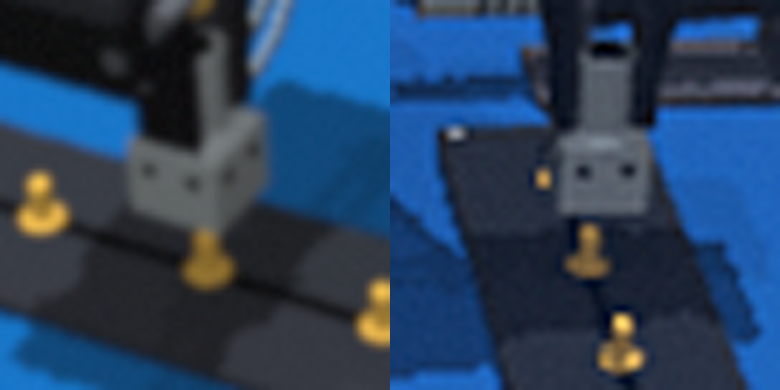

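The hood is upright and level over post_3, with the post below it at (207,260) in the left crop and (588,250) in the right. I'll lower it.

Call:
{"method": "jog_arm", "body": {
  "claw": [-1, -1, -1, -1, -1, -1],
  "linear": [
    [-0.07, 0, -0.4],
    [0, 0, -0.4],
    [0, 0, -0.3],
    [0, 0, -0.15],
    [0, 0, 0],
    [0, 0, 0]
  ],
  "twist": [
    [0, 0, 0],
    [0, 0, 0],
    [0, 0, 0],
    [0, 0, 0],
    [0, 0, 0],
    [0, 0, 0]
  ]
}}

```text
time: 7.18
tcp_pos: [0.6411, 0.0217, 0.0433]
tcp_rot: [-0.0, -0.662, 0.749, 0.0]
ft_force: [0.1, -1.1, 0.1]
width: 0.0214
```

Call:
{"method": "jog_arm", "body": {
  "claw": [-1, -1, -1],
  "linear": [
    [0, 0, -0.08],
    [0, 0, 0],
    [0, 0, 0]
  ],
  "twist": [
    [0, 0, 0],
    [0, 0, 0],
    [0, 0, 0]
  ]
}}

```text
time: 7.43
tcp_pos: [0.6415, 0.0217, 0.0421]
tcp_rot: [0.0, -0.662, 0.749, -0.0]
ft_force: [0.4, 0.3, 0.9]
width: 0.0218
```

Call:
{"method": "jog_arm", "body": {
  "claw": [-1, -1, -1],
  "linear": [
    [0, 0.03, -0.04],
    [0, 0, 0],
    [0, 0, 0]
  ],
  "twist": [
    [0, 0, 0],
    [0, 0, 0],
    [0, 0, 0]
  ]
}}

```text
time: 7.68
tcp_pos: [0.6416, 0.0219, 0.0421]
tcp_rot: [0.0, -0.662, 0.749, -0.001]
ft_force: [-1.4, -2.1, 4.4]
width: 0.0215
```

```bash
python3 -c "
from h import *
duo('pics/p3b.png',.642,.0227,.04)"
```

```text
7.7833 tcp [0.6416 0.0219 0.0421] toolx [-0.122 -0.992  0.001] w 0.0215 f [-0.6 -2.5  5.3]
```

View pics/p3b.png

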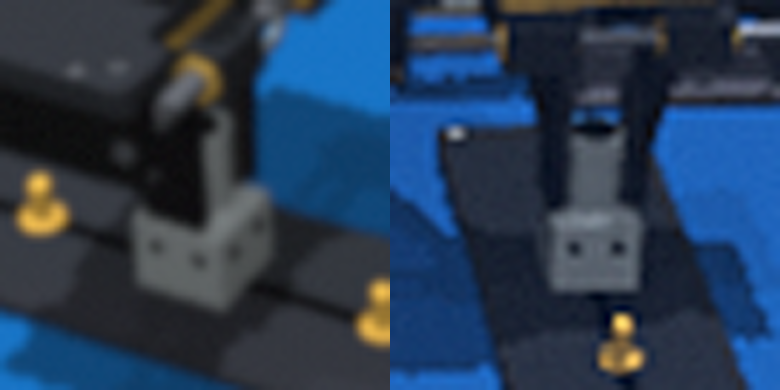

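It is seated, with 5 N contact and flush in both views. I'll release, rise and travel to hover over hood_26.

Call:
{"method": "jog_arm", "body": {
  "claw": [0, 0, 0, 0, 0, 0, 0, 0, 0, 0, 0, 0],
  "linear": [
    [0, 0, 0],
    [0, 0, 0],
    [0, 0, 0],
    [0, 0, 0.2],
    [0, 0, 0.7],
    [0, 0, 1],
    [0, 0, 1],
    [-0.8, 0.2, 1],
    [-0.9, 0.3, 1],
    [-0.9, 0.3, 1],
    [-0.9, 0.3, 0.4],
    [-0.9, 0.3, 0]
  ],
  "twist": [
    [0, 0, 0],
    [0, 0, 0],
    [0, 0, 0],
    [0, 0, 0],
    [0, 0, 0],
    [0, 0, 0],
    [0, 0, 0],
    [0, 0, 0],
    [0, 0, 0],
    [0, 0, 0],
    [0, 0, 0],
    [0, 0, 0]
  ]
}}

```text
time: 8.78
tcp_pos: [0.5319, 0.0582, 0.2019]
tcp_rot: [0.003, -0.662, 0.749, -0.001]
ft_force: [0.1, 0.7, 0.3]
width: 0.0436
```

Call:
{"method": "jog_arm", "body": {
  "claw": [0, 0, 0, 0, 0, 0, 0],
  "linear": [
    [-0.9, 0.3, 0],
    [-0.9, 0.3, 0],
    [-0.9, 0.3, 0],
    [-0.9, 0, 0],
    [0, 0, 0],
    [0, 0, 0],
    [0, 0, 0]
  ],
  "twist": [
    [0, 0, 0],
    [0, 0, 0],
    [0, 0, 0],
    [0, 0, 0],
    [0, 0, 0],
    [0, 0, 0],
    [0, 0, 0]
  ]
}}

```text
time: 9.37
tcp_pos: [0.4416, 0.0802, 0.1988]
tcp_rot: [0.001, -0.662, 0.749, -0.0]
ft_force: [0.2, -0.5, -0.1]
width: 0.0434
```

```bash
cat >> h.py <<'E'
def wfit(f,a,x,y,z0=0):
    im,c,o=shot('wrist',f); print(o['time'],'tcp',o['tcp_pos'].round(4),'yaw',np.degrees(np.arctan2(*qR(o['tcp_rot'])[1::-1,0])).round(2),'w',round(o['width'],4))
    s=proj(c,[x,y,z0+.03])[0]
    for m in (steelmask(im,s,45),):
        g=fithood(c,m,a,x,y,z0); print(m.sum(),np.round(g,4),'yaw',np.degrees(nearyaw(g[2],np.radians(-97.13))).round(1))
    for r in models.masks_of('wrist','hood_26'):
        l=r['location']
        if np.hypot(l[1]-s[0],l[0]-s[1])<25:
            g=fithood(c,r['region'],a,x,y,z0); print('net',r['p'],r['region'].sum(),np.round(g,4),'yaw',np.degrees(nearyaw(g[2],np.radians(-97.13))).round(1))
E
python3 -c "
from h import *
wfit('pics/w3.png',.026,.4415,.079)"
```

```text
9.3667 tcp [0.4416 0.0802 0.1988] yaw -97.02 w 0.0434
1028 [0.4425 0.079  1.071  0.0337] yaw -118.6
net 0.95 951 [0.443  0.0784 1.1149 0.0957] yaw -116.1
```

View pics/w3.png

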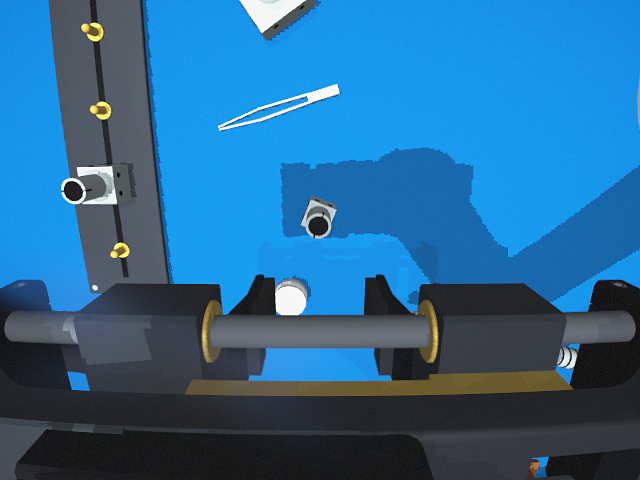

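Hood_34 stands upright on post_3 at (100,185). Hood_26 is at (319,218), fitted at (0.4425, 0.079) with yaw -118.6°. I'll descend.

Call:
{"method": "jog_arm", "body": {
  "claw": [0, 0, 0, 0, 0, 0, 0, 0, 0, 0, 0],
  "linear": [
    [0.04, -0.05, -1],
    [0, 0, -1],
    [0, 0, -1],
    [0, 0, -1],
    [0, 0, -1],
    [0, 0, -0.8],
    [0, 0, -0.5],
    [0, 0, -0.3],
    [0, 0, -0.05],
    [0, 0, 0],
    [0, 0, 0]
  ],
  "twist": [
    [0, 0, -0.9],
    [0, 0, -0.9],
    [0, 0, -0.9],
    [0, 0, -0.9],
    [0, 0, 0],
    [0, 0, 0],
    [0, 0, 0],
    [0, 0, 0],
    [0, 0, 0],
    [0, 0, 0],
    [0, 0, 0]
  ]
}}

```text
time: 10.38
tcp_pos: [0.4429, 0.079, 0.0326]
tcp_rot: [0.001, -0.51, 0.86, -0.0]
ft_force: [-0.5, 0.5, 0.3]
width: 0.0436
```

```bash
python3 -c "
from h import *
duo('pics/h26.png',.4425,.079,.04)"
```

```text
10.4833 tcp [0.4429 0.079  0.0329] toolx [-0.479 -0.878 -0.002] w 0.0437 f [ 0.4 -0.6  0.5]
```

View pics/h26.png

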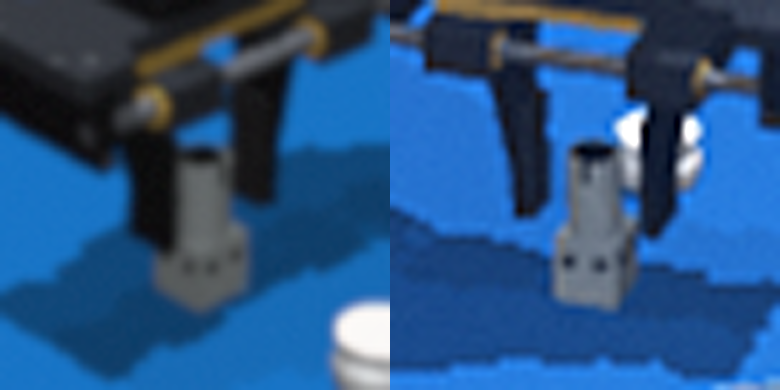

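The fingers straddle the neck cleanly, so I'll close and check the width.

Call:
{"method": "jog_arm", "body": {
  "claw": [-1, -1, -1, -1, -1, -1, -1],
  "linear": [
    [0, 0, 0],
    [0, 0, 0],
    [0, 0, 0],
    [0, 0, 0],
    [0, 0, 0],
    [0, 0, 0],
    [0, 0, 0]
  ],
  "twist": [
    [0, 0, 0],
    [0, 0, 0],
    [0, 0, 0],
    [0, 0, 0],
    [0, 0, 0],
    [0, 0, 0],
    [0, 0, 0]
  ]
}}

```text
time: 11.07
tcp_pos: [0.4422, 0.0788, 0.0322]
tcp_rot: [0.0, -0.51, 0.86, -0.0]
ft_force: [-0.6, 0.2, 2.5]
width: 0.0215
```

Call:
{"method": "jog_arm", "body": {
  "claw": [-1, -1, -1, -1, -1, -1, -1, -1, -1, -1, -1, -1],
  "linear": [
    [0, 0, 0.4],
    [0, 0, 0.8],
    [0, 0, 1],
    [0.6, 0, 1],
    [0.9, 0.1, 0.5],
    [0.9, 0.1, 0],
    [0.9, 0.1, 0],
    [0.9, 0.1, 0],
    [0.9, 0.1, 0],
    [0.9, 0, 0],
    [0.9, 0, 0],
    [0.9, 0, 0]
  ],
  "twist": [
    [0, 0, 0],
    [0, 0, 0],
    [0, 0, 0],
    [0, 0, 0.6],
    [0, 0, 0.6],
    [0, 0, 0.6],
    [0, 0, 0.6],
    [0, 0, 0.6],
    [0, 0, 0.6],
    [0, 0, 0],
    [0, 0, 0],
    [0, 0, 0]
  ]
}}

```text
time: 12.07
tcp_pos: [0.6377, 0.0911, 0.1238]
tcp_rot: [-0.001, -0.662, 0.749, 0.0]
ft_force: [0.9, 0.3, -0.4]
width: 0.0218
```

Call:
{"method": "jog_arm", "body": {
  "claw": [-1, -1, -1, -1, -1, -1],
  "linear": [
    [0.5, 0, 0],
    [0, 0, -0.6],
    [0, 0, -0.6],
    [0, 0, -0.3],
    [0, 0, 0],
    [0, 0, 0]
  ],
  "twist": [
    [0, 0, 0],
    [0, 0, 0],
    [0, 0, 0],
    [0, 0, 0],
    [0, 0, 0],
    [0, 0, 0]
  ]
}}

```text
time: 12.57
tcp_pos: [0.6493, 0.091, 0.0866]
tcp_rot: [-0.001, -0.662, 0.749, 0.0]
ft_force: [0.5, -0.5, -0.7]
width: 0.0215
```

```bash
python3 -c "
from h import *
duo('pics/p4.png',.6504,.0916,.04)"
```

```text
12.6667 tcp [0.6501 0.0914 0.088 ] toolx [-0.122 -0.992 -0.   ] w 0.0213 f [ 0.3 -0.9 -0.4]
```

View pics/p4.png

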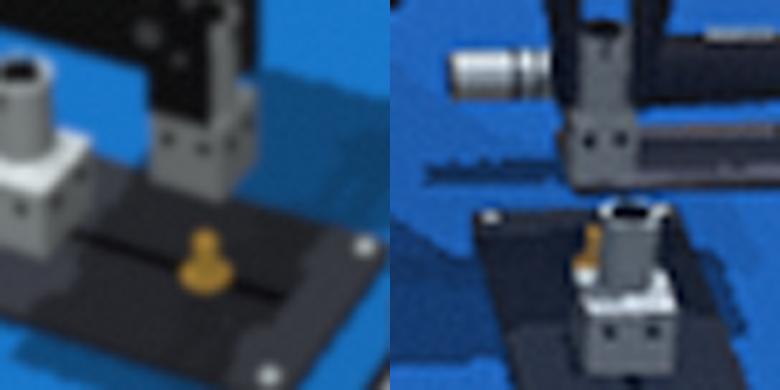

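Hood_26 is level above post_4, with the post at (205,260) in the left crop. I'll lower it.

Call:
{"method": "jog_arm", "body": {
  "claw": [-1, -1, -1, -1, -1, -1, -1, -1],
  "linear": [
    [0.01, 0, -0.4],
    [0, 0, -0.5],
    [0, 0, -0.4],
    [0, 0, -0.3],
    [0, 0, -0.1],
    [0, 0, 0],
    [0, 0, 0],
    [0, 0, 0]
  ],
  "twist": [
    [0, 0, 0],
    [0, 0, 0],
    [0, 0, 0],
    [0, 0, 0],
    [0, 0, 0],
    [0, 0, 0],
    [0, 0, 0],
    [0, 0, 0]
  ]
}}

```text
time: 13.33
tcp_pos: [0.6504, 0.0913, 0.0452]
tcp_rot: [0.001, -0.662, 0.749, -0.0]
ft_force: [-0.3, -0.1, -1.4]
width: 0.0215
```

Call:
{"method": "jog_arm", "body": {
  "claw": [-1, -1, -1, -1, -1],
  "linear": [
    [0, 0.02, -0.08],
    [0, 0, 0],
    [0, 0, -0.05],
    [0, 0, 0],
    [0, 0, 0]
  ],
  "twist": [
    [0, 0, 0],
    [0, 0, 0],
    [0, 0, 0],
    [0, 0, 0],
    [0, 0, 0]
  ]
}}

```text
time: 13.75
tcp_pos: [0.6502, 0.0918, 0.0422]
tcp_rot: [0.0, -0.662, 0.749, -0.0]
ft_force: [-0.6, 0.1, 4.2]
width: 0.0214
```

Contact at 4 N. I'll release and go to hover over hood_54.

Call:
{"method": "jog_arm", "body": {
  "claw": [0, 0, 0, 0, 0, 0, 0, 0, 0, 0, 0, 0],
  "linear": [
    [0, 0, 0],
    [0, 0, 0],
    [0, 0, 0],
    [0, 0, 0.2],
    [0, 0, 0.7],
    [0, 0, 1],
    [0, 0, 1],
    [0, 0, 1],
    [-0.8, -0.8, 1],
    [-0.8, -0.9, 1],
    [-0.8, -0.9, 0.4],
    [-0.8, -0.9, 0]
  ],
  "twist": [
    [0, 0, 0],
    [0, 0, 0],
    [0, 0, 0],
    [0, 0, 0],
    [0, 0, 0],
    [0, 0, 0],
    [0, 0, 0],
    [0, 0, 0],
    [0, 0, 0],
    [0, 0, 0],
    [0, 0, 0],
    [0, 0, 0]
  ]
}}

```text
time: 14.75
tcp_pos: [0.5707, 0.0037, 0.2025]
tcp_rot: [0.003, -0.663, 0.749, -0.002]
ft_force: [-0.5, -1.0, 0.2]
width: 0.0435
```

Call:
{"method": "jog_arm", "body": {
  "claw": [0, 0, 0, 0, 0, 0, 0, 0, 0],
  "linear": [
    [-0.8, -0.9, 0],
    [-0.8, -0.9, 0],
    [-0.8, -0.9, 0],
    [-0.8, -0.9, 0],
    [-0.8, -0.9, 0],
    [-0.4, -0.5, 0],
    [0, 0, 0],
    [0, 0, 0],
    [0, 0, 0]
  ],
  "twist": [
    [0, 0, 0],
    [0, 0, 0],
    [0, 0, 0],
    [0, 0, 0],
    [0, 0, 0],
    [0, 0, 0],
    [0, 0, 0],
    [0, 0, 0],
    [0, 0, 0]
  ]
}}

```text
time: 15.5
tcp_pos: [0.4605, -0.1206, 0.1991]
tcp_rot: [0.0, -0.662, 0.749, -0.0]
ft_force: [0.4, 0.2, 0.2]
width: 0.0436
```

```bash
python3 -c "
from h import *
wfit('pics/w4.png',.054,.460,-.120)"
```

```text
15.5 tcp [ 0.4605 -0.1206  0.1991] yaw -97.04 w 0.0436
3430 [ 0.4589 -0.1217  2.0441  0.0183] yaw -62.9
net 0.86 3407 [ 0.4588 -0.1221  2.0563  0.0319] yaw -62.2
```

View pics/w4.png

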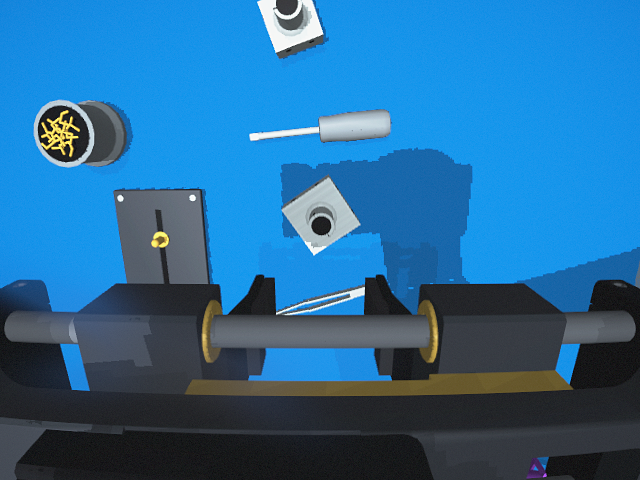

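Hood_54 is at (321,217) and fits a 54 mm square very well (residual 0.018), with yaw -62.9°. Post_1 shows at (160,240). I'll descend.

```bash
python3 -c "
from h import *
im=cv2.imread('pics/w4.png')[:,:,::-1].copy(); print(collars(im,cam('wrist',env.get_obs())))"
```

```text
[((159.6224365234375, 239.67955017089844), (16.134572982788086, 18.13525390625), array([ 0.625 , -0.1145,  0.0115])), ((59.63519287109375, 134.05587768554688), (38.8745002746582, 50.43120193481445), array([ 0.7012, -0.2314,  0.0115]))]
```

Call:
{"method": "jog_arm", "body": {
  "claw": [0, 0, 0, 0, 0, 0, 0, 0, 0, 0, 0, 0],
  "linear": [
    [-0.06, -0.05, -1],
    [0, 0, -1],
    [0, 0, -1],
    [0, 0, -1],
    [0, 0, -0.8],
    [0, 0, -0.8],
    [0, 0, -0.5],
    [0, 0, -0.4],
    [0, 0, -0.2],
    [0, 0, 0],
    [0, 0, 0],
    [0, 0, 0]
  ],
  "twist": [
    [0, 0, 0.95],
    [0, 0, 0.95],
    [0, 0, 0.95],
    [0, 0, 0.95],
    [0, 0, 0.95],
    [0, 0, 0.95],
    [0, 0, 0],
    [0, 0, 0],
    [0, 0, 0],
    [0, 0, 0],
    [0, 0, 0],
    [0, 0, 0]
  ]
}}

```text
time: 16.6
tcp_pos: [0.4592, -0.1218, 0.0319]
tcp_rot: [-0.0, 0.853, -0.521, 0.001]
ft_force: [-0.4, 0.4, 0.2]
width: 0.0433
```

```bash
python3 -c "
from h import *
duo('pics/h54.png',.459,-.1218,.04)"
```

```text
16.7 tcp [ 0.459  -0.1219  0.032 ] toolx [ 0.457 -0.89   0.001] w 0.0435 f [-0.4 -0.2  1.9]
```

View pics/h54.png

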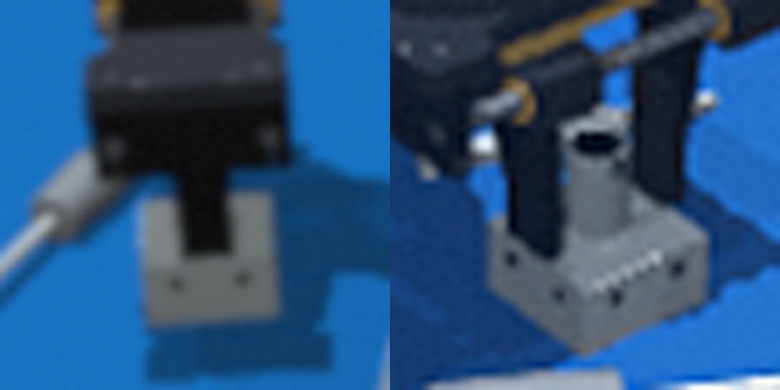

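Call:
{"method": "jog_arm", "body": {
  "claw": [-1, -1, -1, -1, -1, -1, -1],
  "linear": [
    [0, 0, 0],
    [0, 0, 0],
    [0, 0, 0],
    [0, 0, 0],
    [0, 0, 0],
    [0, 0, 0],
    [0, 0, 0]
  ],
  "twist": [
    [0, 0, 0],
    [0, 0, 0],
    [0, 0, 0],
    [0, 0, 0],
    [0, 0, 0],
    [0, 0, 0],
    [0, 0, 0]
  ],
  "grip_force": 20
}}

```text
time: 17.28
tcp_pos: [0.4585, -0.1221, 0.0315]
tcp_rot: [-0.0, 0.853, -0.521, 0.0]
ft_force: [-0.2, 0.0, 1.7]
width: 0.0217
```

Call:
{"method": "jog_arm", "body": {
  "claw": [-1, -1, -1, -1, -1, -1, -1, -1, -1, -1, -1, -1],
  "linear": [
    [0, 0, 0.4],
    [0, 0, 0.8],
    [0, 0, 1],
    [0.6, 0, 1],
    [0.8, 0, 0.5],
    [0.8, 0, 0],
    [0.8, 0, 0],
    [0.8, 0.05, 0],
    [0.8, 0.05, 0],
    [0.8, 0.05, 0],
    [0.8, 0.1, 0],
    [0.4, 0, 0]
  ],
  "twist": [
    [0, 0, 0],
    [0, 0, 0],
    [0, 0, 0],
    [0, 0, -0.8],
    [0, 0, -0.8],
    [0, 0, -0.8],
    [0, 0, -0.8],
    [0, 0, -0.8],
    [0, 0, -0.8],
    [0, 0, -0.9],
    [0, 0, 0],
    [0, 0, 0]
  ]
}}

```text
time: 18.28
tcp_pos: [0.6249, -0.1154, 0.1226]
tcp_rot: [-0.0, -0.662, 0.749, 0.0]
ft_force: [0.5, 0.4, -1.1]
width: 0.0211
```

Call:
{"method": "jog_arm", "body": {
  "claw": [-1, -1, -1, -1, -1, -1],
  "linear": [
    [0, 0, 0],
    [0, 0, -0.6],
    [0, 0, -0.6],
    [0, 0, -0.3],
    [0, 0, 0],
    [0, 0, 0]
  ],
  "twist": [
    [0, 0, 0],
    [0, 0, 0],
    [0, 0, 0],
    [0, 0, 0],
    [0, 0, 0],
    [0, 0, 0]
  ]
}}

```text
time: 18.78
tcp_pos: [0.6226, -0.116, 0.086]
tcp_rot: [-0.001, -0.662, 0.749, 0.0]
ft_force: [0.9, -0.7, -1.2]
width: 0.0215
```

```bash
python3 -c "
from h import *
duo('pics/p1.png',.6245,-.1152,.04,40,34)"
```

```text
18.8833 tcp [ 0.6237 -0.1159  0.0873] toolx [-0.122 -0.992  0.   ] w 0.0214 f [ 0.1  0.4 -0.6]
```

View pics/p1.png

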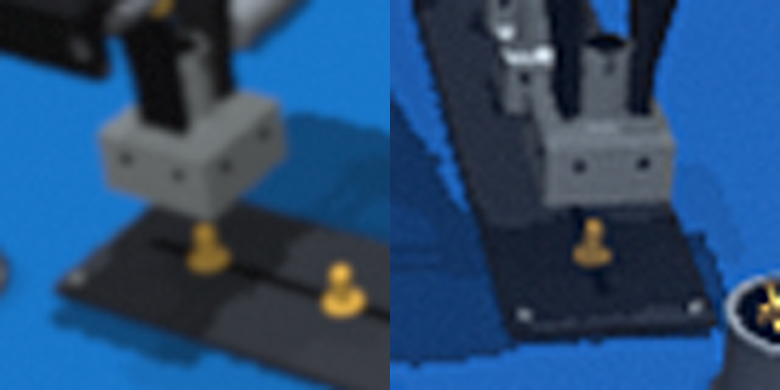

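Call:
{"method": "jog_arm", "body": {
  "claw": [-1, -1, -1, -1, -1, -1, -1, -1],
  "linear": [
    [0.03, 0.03, -0.4],
    [0, 0, -0.5],
    [0, 0, -0.4],
    [0, 0, -0.3],
    [0, 0, -0.1],
    [0, 0, 0],
    [0, 0, 0],
    [0, 0, 0]
  ],
  "twist": [
    [0, 0, 0],
    [0, 0, 0],
    [0, 0, 0],
    [0, 0, 0],
    [0, 0, 0],
    [0, 0, 0],
    [0, 0, 0],
    [0, 0, 0]
  ]
}}

```text
time: 19.55
tcp_pos: [0.6247, -0.1151, 0.0444]
tcp_rot: [0.0, -0.662, 0.749, -0.0]
ft_force: [0.1, 0.7, -1.4]
width: 0.0213
```

Call:
{"method": "jog_arm", "body": {
  "claw": [-1, -1, -1, -1, -1],
  "linear": [
    [0, 0.01, -0.08],
    [0, 0, 0],
    [0, 0, -0.05],
    [0, 0, 0],
    [0, 0, 0]
  ],
  "twist": [
    [0, 0, 0],
    [0, 0, 0],
    [0, 0, 0],
    [0, 0, 0],
    [0, 0, 0]
  ]
}}

```text
time: 19.97
tcp_pos: [0.6243, -0.1148, 0.0415]
tcp_rot: [0.0, -0.662, 0.749, -0.0]
ft_force: [-1.0, 1.3, 3.7]
width: 0.0214
```

Call:
{"method": "jog_arm", "body": {
  "claw": [0, 0, 0, 0, 0, 0, 0, 0, 0, 0, 0, 0],
  "linear": [
    [0, 0, 0],
    [0, 0, 0],
    [0, 0, 0],
    [0, 0, 0.2],
    [0, 0, 0.7],
    [0, 0, 1],
    [0, 0, 1],
    [0, 0, 1],
    [-0.8, -0.9, 1],
    [-0.8, -0.9, 1],
    [-0.8, -0.9, 0.4],
    [-0.8, -0.9, 0]
  ],
  "twist": [
    [0, 0, 0],
    [0, 0, 0],
    [0, 0, 0],
    [0, 0, 0],
    [0, 0, 0],
    [0, 0, 0],
    [0, 0, 0],
    [0, 0, 0],
    [0, 0, 0],
    [0, 0, 0],
    [0, 0, 0],
    [0, 0, 0]
  ]
}}

```text
time: 20.97
tcp_pos: [0.5451, -0.206, 0.2021]
tcp_rot: [0.002, -0.663, 0.749, -0.003]
ft_force: [1.4, -0.5, 0.5]
width: 0.0435
```

Call:
{"method": "jog_arm", "body": {
  "claw": [0, 0, 0, 0, 0, 0, 0],
  "linear": [
    [-0.8, -0.9, 0],
    [-0.8, -0.9, 0],
    [-0.8, -0.9, 0],
    [-0.8, -0.8, 0],
    [0, 0, 0],
    [0, 0, 0],
    [0, 0, 0]
  ],
  "twist": [
    [0, 0, 0],
    [0, 0, 0],
    [0, 0, 0],
    [0, 0, 0],
    [0, 0, 0],
    [0, 0, 0],
    [0, 0, 0]
  ]
}}

```text
time: 21.55
tcp_pos: [0.4644, -0.2923, 0.1983]
tcp_rot: [0.0, -0.662, 0.749, -0.0]
ft_force: [-0.0, 0.2, -0.3]
width: 0.0437
```

```bash
python3 -c "
from h import *
wfit('pics/w5.png',.043,.463,-.2935)"
```

```text
21.55 tcp [ 0.4644 -0.2923  0.1983] yaw -97.06 w 0.0437
2232 [ 0.4634 -0.2948  0.2218  0.0228] yaw -77.3
net 0.68 2250 [ 0.4633 -0.2955  1.8061  0.032 ] yaw -76.5
```

View pics/w5.png

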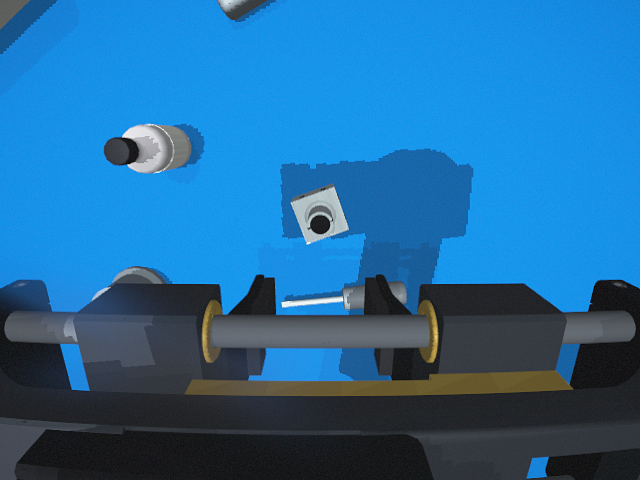

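Hood_43 is at (319,215), fitted at (0.4634, -0.295) with yaw -77.3°. I'll descend and grip.

Call:
{"method": "jog_arm", "body": {
  "claw": [0, 0, 0, 0, 0, 0, 0, 0, 0, 0, 0, 0],
  "linear": [
    [-0.04, -0.1, -1],
    [0, 0, -1],
    [0, 0, -1],
    [0, 0, -1],
    [0, 0, -0.8],
    [0, 0, -0.8],
    [0, 0, -0.5],
    [0, 0, -0.4],
    [0, 0, -0.15],
    [0, 0, 0],
    [0, 0, 0],
    [0, 0, 0]
  ],
  "twist": [
    [0, 0, 0.85],
    [0, 0, 0.85],
    [0, 0, 0.85],
    [0, 0, 0.8],
    [0, 0, 0],
    [0, 0, 0],
    [0, 0, 0],
    [0, 0, 0],
    [0, 0, 0],
    [0, 0, 0],
    [0, 0, 0],
    [0, 0, 0]
  ]
}}

```text
time: 22.65
tcp_pos: [0.464, -0.295, 0.0328]
tcp_rot: [-0.0, 0.783, -0.622, 0.001]
ft_force: [0.0, -0.2, 0.7]
width: 0.0435
```

```bash
python3 -c "
from h import *
duo('pics/h43.png',.4634,-.295,.04)"
```

```text
22.75 tcp [ 0.4638 -0.295   0.0328] toolx [ 0.226 -0.974  0.001] w 0.0433 f [-0.   0.2  0.2]
```

View pics/h43.png

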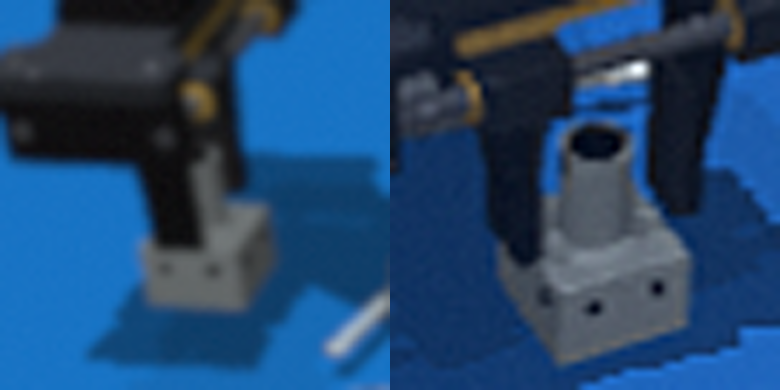

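Call:
{"method": "jog_arm", "body": {
  "claw": [-1, -1, -1, -1, -1, -1, -1],
  "linear": [
    [0, 0, 0],
    [0, 0, 0],
    [0, 0, 0],
    [0, 0, 0],
    [0, 0, 0],
    [0, 0, 0],
    [0, 0, 0]
  ],
  "twist": [
    [0, 0, 0],
    [0, 0, 0],
    [0, 0, 0],
    [0, 0, 0],
    [0, 0, 0],
    [0, 0, 0],
    [0, 0, 0]
  ]
}}

```text
time: 23.33
tcp_pos: [0.4632, -0.2949, 0.0319]
tcp_rot: [-0.0, 0.783, -0.622, 0.0]
ft_force: [0.4, -0.9, 0.1]
width: 0.0219
```

Call:
{"method": "jog_arm", "body": {
  "claw": [-1, -1, -1, -1, -1, -1, -1, -1, -1, -1, -1, -1],
  "linear": [
    [0, 0, 0.4],
    [0, 0, 0.8],
    [0, 0, 1],
    [0, 0, 1],
    [0.4, 0.6, 1],
    [0.6, 0.9, 0.8],
    [0.6, 0.9, 0],
    [0.6, 0.9, 0],
    [0.6, 0.9, 0],
    [0.6, 0.9, 0],
    [0.6, 0.9, 0],
    [0.6, 0.9, 0]
  ],
  "twist": [
    [0, 0, 0],
    [0, 0, 0],
    [0, 0, 0],
    [0, 0, 0],
    [0, 0, -0.5],
    [0, 0, -0.5],
    [0, 0, -0.5],
    [0, 0, -0.5],
    [0, 0, -0.5],
    [0, 0, -0.5],
    [0, 0, -0.3],
    [0, 0, 0]
  ]
}}

```text
time: 24.33
tcp_pos: [0.5782, -0.1211, 0.1573]
tcp_rot: [-0.0, -0.664, 0.748, 0.0]
ft_force: [0.9, -1.0, -1.2]
width: 0.0212
```

Call:
{"method": "jog_arm", "body": {
  "claw": [-1, -1, -1, -1, -1, -1],
  "linear": [
    [0.6, 0.9, 0],
    [0.6, 0.9, 0],
    [0.6, 0.9, 0],
    [0.4, 0.37, 0],
    [0, 0, 0],
    [0, 0, 0]
  ],
  "twist": [
    [0, 0, 0],
    [0, 0, 0],
    [0, 0, 0],
    [0, 0, 0],
    [0, 0, 0],
    [0, 0, 0]
  ]
}}

```text
time: 24.83
tcp_pos: [0.6328, -0.0453, 0.1565]
tcp_rot: [-0.0, -0.664, 0.747, 0.0]
ft_force: [-0.7, -0.4, -0.2]
width: 0.0215
```

```bash
python3 -c "
from h import *
duo('pics/p2.png',.6332,-.0458,.04,45,38)"
```

```text
24.9333 tcp [ 0.6322 -0.0464  0.1567] toolx [-0.118 -0.993  0.   ] w 0.0214 f [-0.2  0.1 -0.5]
```

View pics/p2.png

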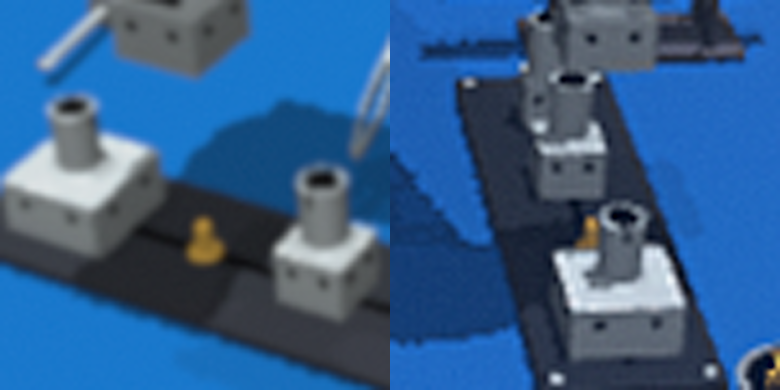

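The hoods on posts 1, 3 and 4 are flat and aligned, and post_2 at (205,240) is free below the held hood. I'll lower in two stages.

Call:
{"method": "jog_arm", "body": {
  "claw": [-1, -1, -1, -1, -1, -1, -1, -1],
  "linear": [
    [0.04, 0.02, -0.6],
    [0, 0, -0.8],
    [0, 0, -0.8],
    [0, 0, -0.5],
    [0, 0, -0.2],
    [0, 0, 0],
    [0, 0, 0],
    [0, 0, 0]
  ],
  "twist": [
    [0, 0, 0],
    [0, 0, 0],
    [0, 0, 0],
    [0, 0, 0],
    [0, 0, 0],
    [0, 0, 0],
    [0, 0, 0],
    [0, 0, 0]
  ]
}}

```text
time: 25.6
tcp_pos: [0.6348, -0.0455, 0.0857]
tcp_rot: [0.001, -0.664, 0.748, -0.001]
ft_force: [0.3, -0.3, -1.5]
width: 0.0214
```

```bash
python3 -c "
from h import *
duo('pics/p2b.png',.6332,-.0458,.04,45,38)"
```

```text
25.7 tcp [ 0.6348 -0.0452  0.0856] toolx [-0.118 -0.993 -0.001] w 0.0212 f [ 0.2  0.4 -1.3]
```

View pics/p2b.png

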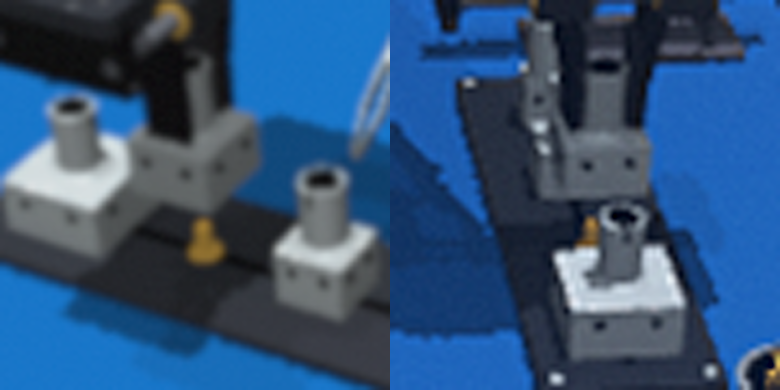

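Correct by −1.6 mm in x and −0.5 mm in y, then lower 1.75 units in total.

Call:
{"method": "jog_arm", "body": {
  "claw": [-1, -1, -1, -1, -1, -1, -1, -1],
  "linear": [
    [-0.06, -0.02, -0.4],
    [0, 0, -0.5],
    [0, 0, -0.4],
    [0, 0, -0.25],
    [0, 0, -0.08],
    [0, 0, 0],
    [0, 0, 0],
    [0, 0, 0]
  ],
  "twist": [
    [0, 0, 0],
    [0, 0, 0],
    [0, 0, 0],
    [0, 0, 0],
    [0, 0, 0],
    [0, 0, 0],
    [0, 0, 0],
    [0, 0, 0]
  ]
}}

```text
time: 26.37
tcp_pos: [0.6332, -0.0455, 0.0441]
tcp_rot: [0.001, -0.664, 0.747, -0.0]
ft_force: [0.2, 0.8, -0.8]
width: 0.0214
```

Call:
{"method": "jog_arm", "body": {
  "claw": [-1, -1, -1, -1, -1],
  "linear": [
    [0, 0, -0.08],
    [0, 0, 0],
    [0, 0, -0.05],
    [0, 0, 0],
    [0, 0, 0]
  ],
  "twist": [
    [0, 0, 0],
    [0, 0, 0],
    [0, 0, 0],
    [0, 0, 0],
    [0, 0, 0]
  ]
}}

```text
time: 26.78
tcp_pos: [0.6333, -0.0455, 0.0419]
tcp_rot: [0.001, -0.664, 0.747, -0.001]
ft_force: [-0.9, 0.9, 4.4]
width: 0.0215
```

Call:
{"method": "jog_arm", "body": {
  "claw": [0, 0, 0, 0, 0, 0, 0, 0, 0, 0, 0, 0],
  "linear": [
    [0, 0, 0],
    [0, 0, 0],
    [0, 0, 0],
    [0, 0, 0.2],
    [0, 0, 0.7],
    [0, 0, 1],
    [0, 0, 1],
    [0, 0, 1],
    [0, 0.8, 1],
    [0, 0.9, 1],
    [0, 0.9, 1],
    [0, 0.9, 0.5]
  ],
  "twist": [
    [0, 0, 0],
    [0, 0, 0],
    [0, 0, 0],
    [0, 0, 0],
    [0, 0, 0],
    [0, 0, 0],
    [0, 0, 0],
    [0, 0, 0],
    [0, 0, 0],
    [0, 0, 0],
    [0, 0, 0],
    [0, 0, 0]
  ]
}}

```text
time: 27.78
tcp_pos: [0.6338, 0.0427, 0.2295]
tcp_rot: [0.002, -0.664, 0.748, -0.002]
ft_force: [1.5, 1.6, 0.0]
width: 0.0435
```

Call:
{"method": "jog_arm", "body": {
  "claw": [0, 0, 0, 0, 0],
  "linear": [
    [0, 0.6, 0],
    [0, 0, 0],
    [0, 0, 0],
    [0, 0, 0],
    [0, 0, 0]
  ],
  "twist": [
    [0, 0, 0],
    [0, 0, 0],
    [0, 0, 0],
    [0, 0, 0],
    [0, 0, 0]
  ]
}}

```text
time: 28.2
tcp_pos: [0.632, 0.0559, 0.2239]
tcp_rot: [-0.001, -0.664, 0.748, 0.001]
ft_force: [0.3, -0.3, -0.9]
width: 0.0435
```

```bash
python3 -c "
from h import *
im,c,o=shot('wrist','pics/w6.png');print(o['time'],o['tcp_pos'])
for a,x,y in ((.026,.6504,.0916),(.034,.642,.0227),(.043,.6332,-.0458),(.054,.6245,-.1152)):
    s=proj(c,[x,y,.04])[0]; print(s.round())
    for r in models.masks_of('wrist','hood_26'):
        l=r['location']
        if np.hypot(l[1]-s[0],l[0]-s[1])<25:
            g=fithood(c,r['region'],a,x,y,.01); print(a,'off mm',np.round([(g[0]-x)*1e3,(g[1]-y)*1e3],1),np.degrees(nearyaw(g[2],-.1245)).round(1),round(g[3],3)); break
S,_,_=shot('scene','pics/s6.png');D,_,_=shot('side')
cv2.imwrite('pics/fin.png',np.hstack([cv2.resize(S[220:320,180:360,::-1],(400,222)),cv2.resize(D[220:310,330:420,::-1],(222,222))]))
"
```

```text
28.2 [0.63202985 0.05592532 0.2238789 ]
[304. 252.]
0.026 off mm [-0.6  0.3] -6.9 0.033
[304. 183.]
0.034 off mm [-0.7 -1.3] -6.9 0.037
[304. 107.]
0.043 off mm [-0.5 -0.1] -7.7 0.038
[304.  24.]Traceback (most recent call last):
  File "<string>", line 9, in <module>
    g=fithood(c,r['region'],a,x,y,.01); print(a,'off mm',np.round([(g[0]-x)*1e3,(g[1]-y)*1e3],1),np.degrees(nearyaw(g[2],-.1245)).round(1),round(g[3],3)); break
  File "h.py", line 43, in fithood
    s=minimize(f,[x*100,y*100,yw],method='Nelder-Mead',options=dict(initial_simplex=[[x*100,y*100,yw],[x*100+.4,y*100,yw],[x*100,y*100+.4,yw],[x*100,y*100,yw+.2]],xatol=.003,fatol=1e-4,maxiter=120))
    res = _minimize_neldermead(fun, x0, args, callback, bounds=bounds,
                               **options)
    fsim[k] = func(sim[k])
              ~~~~^^^^^^^^
    fx = function(np.copy(x), *(wrapper_args + args))
  File "h.py", line 40, in <lambda>
    f=lambda p:np.abs(render(c,a,p[0]/100,p[1]/100,p[2],z0,box)-m).sum()/m.sum()
                      ~~~~~~~~~~~~~~~~~~~~~~~~~~~~~~~~~~~~~~~~~^~
ValueError: operands could not be broadcast together with shapes (82,80) (0,80)
```

View pics/w6.png

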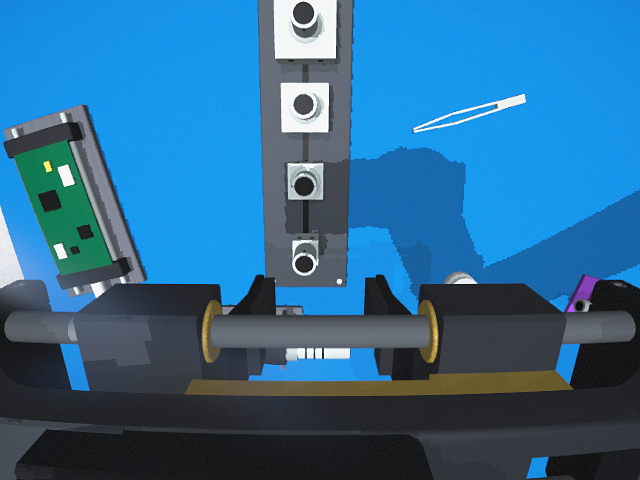

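The wrist view shows all four hoods in a row on the rack, at rows 25, 107, 183 and 252 with column about 304. Three fits give offsets of 1.5 mm or less from the posts. The fit for hood_54 failed because it is cut off by the picture edge, so I'll check the fixed views.

```bash
python3 -c "
from h import *
S,_,o=shot('scene');D,_,_=shot('side');print(o['time'])
cv2.imwrite('pics/fin.png',np.hstack([cv2.resize(S[220:320,170:370,::-1],(500,250),interpolation=cv2.INTER_CUBIC),cv2.resize(D[220:310,330:420,::-1],(250,250),interpolation=cv2.INTER_CUBIC)]))
"
```

```text
28.45
```

View pics/fin.png

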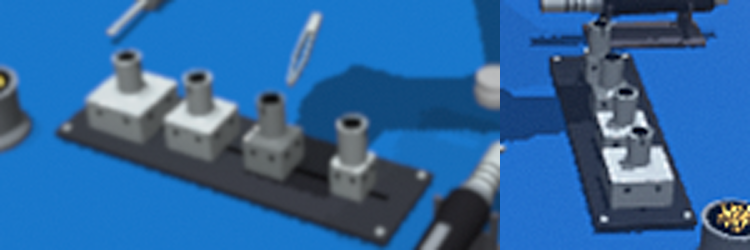

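All four hoods are upright, flat and in order, with the smallest beside the black handpiece and the largest by the pot. The gripper is clear, so I'm handing in.

```bash
python3 -c "
from workcell import env
print(env.hand_in(),env.get_obs()['time'])"
```

```text
the job is handed in; nothing more can be done
the job is handed in; nothing more can be done
```

All four hoods are back on the rack in size order. Hood_26 is on post_4 beside the black handpiece, hood_34 on post_3, hood_43 on post_2 and hood_54 on post_1 at the far end. I handed in at about 28.5 s, and each hood was set down with about 4–5 N of contact before I opened the gripper.

- **Checks that passed:** The last pictures show all four upright, flat and lined up with the rack. The wrist-camera fits put hoods 26, 34 and 43 within about 1.5 mm of their posts.
- **Checks that failed or disagreed:**
  - The final fit for hood_54 failed because it was cut off at the picture edge. It was released about 1 mm or less from where I measured post_1, and that post position is uncertain by about 1.5 mm.
  - The fixed cameras read 2–3 mm off from the arm, so I used the wrist camera's positions.

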